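# Tare the parts scale under a dish of washers

## Robot

A 6-joint arm with a two-finger parallel gripper is mounted at the origin on the work surface. World frame = base frame: x ahead of the robot, y to its left, z up, the work surface at z = 0. Lengths are in m, angles in rad, forces in N, time in s.
With the tool pointing down it reaches from about 0.35 to 0.85 m from the base axis. Payload 8.1 kg.
Tool frame: the origin (TCP) lies on the mounting face of the last link; the fingertips stand 186 mm ahead of it and the grasp point (between the pads) lies 167 mm ahead of it; z points along the fingers, y is the direction in which the jaws open and shut (so a half turn about z gives the same grasp; the last joint's range is limited). The gripper opens to 93 mm and grips with 3 to 60 N. Pads are 15 mm wide; open, the fingers measure 128 mm over their backs; the gripper's body (75 mm by 188 mm) begins 65 mm behind the grasp point.
Start: joints at [1.114, 0.13, 1.488, -0, 1.523, -0.085], TCP at [0.218, 0.559, 0.405] pointing down, gripper open.
Joint ranges: [-2.96, 2.96], [-0.89, 2.26], [0.02, 2.5], [-1.34, 4.48], [0, 2.73], [-2.66, 2.66]. Speed limits (rad/s): [2.39, 2.39, 2.79, 3.14, 3.14, 3.14].

## Interface

Orientations are given as a rotation vector (axis times angle).
In Python, from plant import robot, read_camera, spotter gives the robot as it stands.
- The arm moves only by the tool arm_command, never from a script. Its arguments are lists of equal length, an entry for each row: "xyz": the shift along the world's x, y, z in cm, a list of three; "turn": the turn, a rotation vector about the world's x, y, z in rad, a list of three. A call has 1 to 12 rows; each row shifts and turns the commanded pose from where the row before left it; what a row does not reach is not made up. A row lasts 1/8 s, in which the tool goes at most 62.5 mm and 10.7 degrees, less where a joint would pass 70% of its speed; a pose out of reach is approached as far as the arm can. A call is refused whole if a number of a shift passes 6.25 or a number of a turn 0.188, either way. A call with a gripper value outside its range is refused whole. "gripper" is the finger opening in cm, from 0 to 9.3, set as the call begins (left out, the last holds). The fingers move at their own pace and stop on an object; "force" is the grip in N (left out, the last holds). Time passes only in rows, so rows that do not move let the fingers close. It gives the time, the measured TCP pose, the force and the opening at its end, in the units of the state.
- robot.read_state(): the state, without advancing time (a new reading comes with each control period).
- read_camera(name): name is "scene" or "top"; returns a dict with "frame" (400x640x3 uint8, red, green, blue), "z_map" (400x640 float32, m along the optical axis (not along the pixel's ray), 0 where there is no reading), "fx", "fy", "cx", "cy" (pixels), "eye" and "orientation" of the camera in the world. Camera axes: x right, y down, z forward; pixel columns grow to the right and rows downward; lengths in m; the calibration is good to about 2 mm. A picture is of the moment at which its call begins.
- robot.close_job(): hands the job in, once; it reports no verdict.
Trained networks look in a picture, given as the dict that the camera call returned (one of the last four; its "shot" number tells which), for a name from the list of things; names that differ only in an ending like _2 or _b are one class to them, and where a whole thing is asked for, a point or a joint stands for the part that bears it (a point fixed in the world has none). Each returns a list of dicts, best first, with "confidence" (0 to 1); they miss things now and then, are a little off and sometimes report something else, mostly with a low value. They report only what shows in the picture. A call takes as long as a camera call.
- spotter.masks_of(picture, query): "pixels" (400x640 bool, what is visible of it) and "centre" ([row, column] in pixels, amid what is visible of it).
The state is a dict: "t": time; "q": joint angles; "dq": joint speeds; "joint_torque": joint torques, N m; "tool_pos": TCP position; "orientation": TCP orientation; "force": force on the tool from outside, world axes, zero at the start; "wrist_torque": the same for the moment, N m; "opening": finger opening in m.
Only numpy, scipy, OpenCV 4.12 (cv2) and the standard library are available. Lean on these libraries where they do the work, as an engineer would, in place of code of your own. Each camera call takes 0.05 s, during which the arm holds its last target. There are 200 camera calls.

## Task

Zero the parts scale with the full dish of washers standing on it, so that washers can be weighed out by difference: with a fingertip press the tare key (the wide oblong key, the only one that is not round) right down for a moment, then let it come up and draw the hand back at least 10 cm clear of it. Press gently, keep off the pan, the dish and the three round keys, and leave the scale and the parts lying around it where they are; nothing is to be gripped or lifted.

Things in the scene. Friction and masses are not known exactly. Their poses are not given: they have to be found in the camera images.
- scale: loose bench scale, 2.6 kg, white, 300 mm deep (x) by 250 wide (y). Origin: centre of its underside; z up, -x its front, more or less towards the robot. A full-width panel slopes up (14 degrees) from x -150, z 40 mm at the front edge to x -55, z 64: key row in its lower half, display in its upper half, then the pan (x -50 to 145, y -112 to 112, top z 76)
- pan: the flat stainless pan of the scale, 195 x 225 mm; origin: middle of its top face, 76 mm above the table. Anything that touches it spoils the zero
- dish: round white ceramic dish 110 mm across and 28 mm high, full of steel washers, about 0.3 to 0.5 kg, standing loose on the pan. Origin: centre of its underside
- key_tare_top (a point): middle of the top of the tare key, grey, oblong, 44 mm wide (scale's y) by 20 deep, 7 mm proud of the panel, at x -126, y -62, z 53 mm in the scale's frame: right-hand end of the key row seen from the front. Site z is the key's outward normal, 14 degrees from vertical towards the front; it sinks along -z. Nearest round key: edge 65 mm off; dish at least 100 mm off
- key_tare (a joint): travel of the tare key in m: 0 up, 0.004 fully down against a hard stop. The spring takes 1.2 N to start, 4.4 N fully down, and pushes it back up. It registers when 2.5 mm down for 0.1 s
- key_count (a joint): travel in m of the round key (18 mm across, 7 mm proud) next to the tare key, at y +12 mm in the scale's frame, in the same row; 0 is up, 0.004 is down
- key_unit (a joint): the same for the round key at y +48 mm
- key_power (a joint): the same for the round key at y +84 mm
- footpeg: aluminium footpeg lying beside the scale, 113 x 30 x 23 mm. Origin: underside near its middle, long axis x
- throttle_grip: black rubber throttle grip standing on its flange, 118 mm tall, 33 mm thick, flange 54 mm across. Origin: centre of its underside
- plug_socket: steel spark plug socket standing on end, 23 mm across and 64 mm tall. Origin: centre of its underside
- spark_plug: spark plug lying down, 70 mm long, hexagon 18 mm. Origin: underside of the hexagon, long axis x
- spanner: steel spanner 150 mm long lying flat in front of the scale. Origin: its underside, long axis x
- grease_jar: small amber jar with a steel lid, 52 mm across and 55 mm tall. Origin: centre of its underside

How it is judged:
By the outcome, as a careful person would: the job done as asked, in the order asked, and still so for the second after the job is handed in, with the robot touching nothing.
It also fails if it takes over 32 s, if anything falls off the work surface, if the arm or the gripper's body presses on something with over 40 N, if the wrist force passes 120 N, or if a joint passes its speed limit or range.

## Working session

There is one attempt and no reset: what is moved stays moved. The work goes in short steps, Python scripts to look and compute and a tool call to move; the robot and the scene stay as the last step left them, time stands still between calls to the robot, and variables do not carry over. Pictures are saved under pics/ and viewed, about 8 in all and at most 12, crops included, and the job is handed in when it is done.

Besides the shell and the picture viewer there is one more tool, called after "Request:" by a JSON object that holds its "name" and its "arguments". arm_command: Moves the arm, as the interface text tells. Its arguments: {"type":"object","properties":{"xyz":{"type":"array","items":{"type":"array","items":{"type":"number"}}},"turn":{"type":"array","items":{"type":"array","items":{"type":"number"}}},"gripper":{"type":"number"},"force":{"type":"number"}},"required":["xyz","turn"]}

```bash
ls; mkdir -p pics
cat > h.py <<'E'
import numpy as np, cv2
from scipy.spatial.transform import Rotation as R
from plant import robot, read_camera, spotter
def Rm(o):
    o=np.array(o,float)
    if o.shape==(3,3): return o
    return R.from_rotvec(o).as_matrix() if o.size==3 else R.from_quat(o).as_matrix()
def pts(p,mask):
    r,c=np.nonzero(mask&(p["z_map"]>0)); z=p["z_map"][r,c]
    P=np.stack([(c-p["cx"])/p["fx"]*z,(r-p["cy"])/p["fy"]*z,z],1)
    return P@Rm(p["orientation"]).T+np.array(p["eye"])
def save(p,n): cv2.imwrite(f"pics/{n}.png",p["frame"][:,:,::-1])
E
python3 - <<'E'
from h import *
print(robot.read_state())
for n in("scene","top"):
    p=read_camera(n);save(p,n+"0");print(n,p["eye"],p["orientation"],p["fx"])
    for q in("scale","pan","key_tare_top","key_tare","key_count","dish","throttle_grip"):
        for m in spotter.masks_of(p,q)[:2]:
            w=pts(p,m["pixels"]); print(q,round(m["confidence"],2),m["centre"],m["pixels"].sum(),np.median(w,0).round(3) if len(w) else None)
E
```

```text
pics
{'t': 0.0, 'q': array([ 1.11360869e+00,  1.31122268e-01,  1.48928477e+00, -1.95036923e-05,
        1.52299372e+00, -8.54111571e-02]), 'dq': array([-0.00101365, -0.00046571, -0.00051637, -0.0003941 ,  0.00106163,
        0.00028424]), 'joint_torque': array([ 1.74198076e-04, -5.59883881e+01, -4.91728556e+01,  7.68970465e-02,
        3.64109071e-02, -2.18745627e-04]), 'tool_pos': array([0.21784794, 0.55880375, 0.40370736]), 'orientation': array([-5.80539944e-01, -3.08701213e+00,  2.74407100e-03]), 'force': array([-0.59774853, -0.54517571,  0.9389996 ]), 'wrist_torque': array([-0.00994668,  0.03301047, -0.03870689]), 'opening': 0.09309860337374638}
scene [1.26463859 0.70441703 0.81325672] [-0.98392051 -2.36864376  1.10676926] 513.1351227154283
scale 0.93 [218.4, 327.3] 9160 [0.66  0.117 0.068]
pan 0.72 [215.1, 323.9] 4767 [0.657 0.117 0.075]
key_tare_top 0.61 [163.8, 319.5] 81 [ 0.501 -0.035  0.053]
dish 0.76 [194.0, 304.7] 1316 [0.647 0.065 0.097]
throttle_grip 0.92 [235.7, 394.6] 939 [0.575 0.265 0.055]
throttle_grip 0.45 [196.3, 301.4] 1323 [0.647 0.065 0.097]
top [0.47108118 0.04721165 0.86798234] [-2.10481757  2.14396114 -0.10484492] 406.9381509585622
scale 0.62 [205.9, 323.6] 15790 [0.564 0.066 0.074]
pan 0.89 [183.9, 301.2] 8293 [0.611 0.102 0.076]
key_tare_top 0.76 [240.5, 376.9] 226 [ 0.496 -0.039  0.053]
key_tare_top 0.16 [213.7, 230.6] 660 [0.558 0.247 0.076]
key_tare 0.8 [243.8, 377.3] 235 [ 0.496 -0.04   0.053]
key_tare 0.35 [285.8, 350.5] 628 [0.4   0.01  0.007]
key_count 0.46 [255.1, 341.8] 32 [0.469 0.029 0.053]
dish 0.81 [162.4, 324.3] 2498 [0.646 0.062 0.097]
throttle_grip 0.95 [212.4, 231.9] 664 [0.557 0.247 0.066]
```

View pics/top0.png

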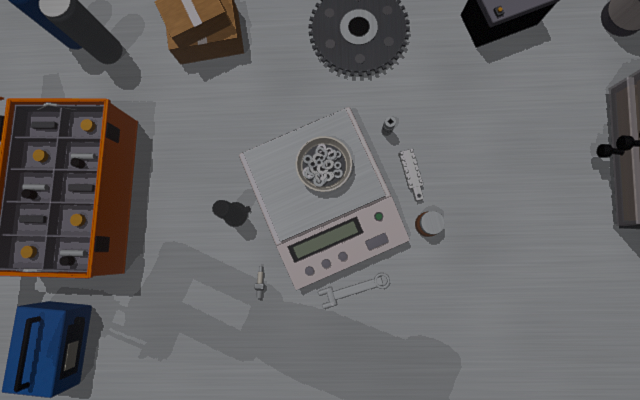

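View pics/scene0.png

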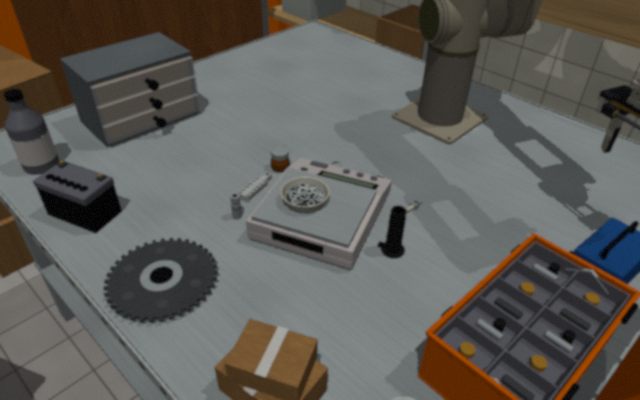

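Run:
```python
from h import *
p=read_camera("top")
m=spotter.masks_of(p,"key_tare")[0]["pixels"];w=pts(p,m)
r,c=np.nonzero(m);print("mask box",r.min(),r.max(),c.min(),c.max())
print(w.min(0).round(4),w.max(0).round(4))
rect=cv2.minAreaRect((w[:,:2]*1000).astype(np.float32));print("key rect",rect,cv2.boxPoints(rect))
m=spotter.masks_of(p,"pan")[0]["pixels"];v=pts(p,m);v=v[abs(v[:,2]-.076)<.005]
print("pan rect",cv2.minAreaRect((v[:,:2]*1000).astype(np.float32)))
for q in("throttle_grip","spanner","spark_plug","grease_jar","plug_socket","footpeg"):
    for k in spotter.masks_of(p,q)[:1]:
        x=pts(p,k["pixels"]);print(q,round(k["confidence"],2),np.percentile(x,[2,50,98],axis=0).round(3).tolist())
A=np.c_[w[:,:2],np.ones(len(w))];print(np.linalg.lstsq(A,w[:,2],rcond=None)[0])
```

```text
mask box 233 249 366 387
[ 0.481  -0.0604  0.0467] [ 0.5124 -0.0183  0.0592]
key rect ((497.1360778808594, -39.61992645263672), (19.276214599609375, 44.86698532104492), 22.126882553100586) [[479.75803  -22.468895]
 [496.65756  -64.03152 ]
 [514.51416  -56.770958]
 [497.6146   -15.208336]]
pan rect ((631.482177734375, 83.3061294555664), (194.92127990722656, 224.30612182617188), 22.405502319335938)
throttle_grip 0.63 [[0.537, 0.231, 0.002], [0.557, 0.247, 0.068], [0.582, 0.273, 0.12]]
spanner 0.66 [[0.367, -0.062, 0.0], [0.399, 0.016, 0.007], [0.426, 0.074, 0.011]]
spark_plug 0.58 [[0.387, 0.195, 0.008], [0.409, 0.201, 0.014], [0.438, 0.209, 0.018]]
grease_jar 0.75 [[0.508, -0.178, -0.0], [0.53, -0.146, 0.054], [0.554, -0.126, 0.058]]
footpeg 0.83 [[0.587, -0.139, 0.01], [0.642, -0.122, 0.018], [0.687, -0.1, 0.025]]
[ 0.1938306   0.0951368  -0.03912372]
```

The top view shows the tare key at about (377, 242), the only oblong one, with the round keys at (310–343, 256–271). The scene view agrees. The scale's yaw is about 22.3° and the key is near (0.4955, -0.0397, 0.053). I'll close the fingers, swing over high up, and turn so the tip's long side lies along the key.

Request:
{"name": "arm_command", "arguments": {"xyz": [[1.0,-3.0,0],[1.9,-5.2,0],[1.9,-5.2,0],[1.9,-5.2,0],[1.9,-5.2,0],[1.9,-5.2,0],[1.9,-5.2,0],[1.9,-5.2,0],[1.9,-5.2,0],[1.9,-5.2,0],[1.9,-5.2,0],[1.9,-5.2,0]], "turn": [[0,0,-0.1],[0,0,-0.18],[0,0,-0.18],[0,0,-0.18],[0,0,-0.18],[0,0,-0.18],[0,0,-0.18],[0,0,-0.18],[0,0,-0.18],[0,0,-0.18],[0,0,-0.18],[0,0,-0.18]], "gripper": 0, "force": 5}}

```text
t: 2.75
tool_pos: [0.4372, -0.0449, 0.4051]
orientation: [2.959, 1.053, 0.002]
force: [0.9, 0.3, 0.4]
opening: 0.0007
```

```bash
cat > goal.py <<'E'
from h import *
import sys
def goal(h,K=(.4955,-.0397,.053),yaw=np.radians(22.3)):
    ex=np.array([np.cos(yaw),np.sin(yaw),0]);a=np.radians(14)
    n=-np.sin(a)*ex+np.cos(a)*np.array([0,0,1]);y=-np.array([-ex[1],ex[0],0])
    G=np.stack([np.cross(y,-n),y,-n],1)
    s=robot.read_state();P=np.array(s["tool_pos"]);C=Rm(s["orientation"])
    print("tip",(P+.186*C[:,2]).round(4),"shift cm",((np.array(K)+n*(.186+h)-P)*100).round(2),
      "turn",R.from_matrix(G@C.T).as_rotvec().round(3),"n",n.round(4),"q",s["q"].round(2),"F",s["force"].round(2),"open",s["opening"],"t",s["t"])
goal(float(sys.argv[1]))
E
python3 goal.py .05
```

```text
tip [ 0.4374 -0.0449  0.2191] shift cm [  0.55  -1.65 -12.31] turn [ 0.126 -0.21  -0.293] n [-0.2238 -0.0918  0.9703] q [-0.22 -0.32  1.91  0.    1.55  0.67] F [0.94 0.34 0.42] open 0.0007085739259874303 t 2.75
```

Request:
{"name": "arm_command", "arguments": {"xyz": [[0.1,-0.3,-2],[0.1,-0.3,-2],[0.1,-0.3,-2],[0.1,-0.3,-2],[0.1,-0.3,-2],[0.05,-0.15,-2.3],[0,0,0],[0,0,0]], "turn": [[0.021,-0.035,-0.0488],[0.021,-0.035,-0.0488],[0.021,-0.035,-0.0488],[0.021,-0.035,-0.0488],[0.021,-0.035,-0.0488],[0.021,-0.035,-0.0488],[0,0,0],[0,0,0]]}}

```text
t: 3.75
tool_pos: [0.4427, -0.0596, 0.2827]
orientation: [-3.013, -0.605, -0.37]
force: [1.5, -0.1, 0.2]
opening: 0.001
```

```bash
python3 goal.py .02
python3 - <<'E'
from h import *
p=read_camera("scene");a=cv2.resize(p["frame"][120:240,230:430],(800,480),interpolation=cv2.INTER_CUBIC)
t=read_camera("top");b=cv2.resize(t["frame"][190:310,280:440],(640,480),interpolation=cv2.INTER_CUBIC)
o=np.vstack([cv2.resize(a,(500,300)),cv2.resize(b,(400,300))[:, :, :] if 0 else cv2.copyMakeBorder(cv2.resize(b,(400,300)),0,0,0,100,0)])
cv2.imwrite("pics/c1.png",o[:,:,::-1])
E
```

```text
tip [ 0.4843 -0.0424  0.1022] shift cm [ 0.67  0.1  -2.98] turn [ 0.001  0.    -0.007] n [-0.2238 -0.0918  0.9703] q [-0.32 -0.32  2.15  0.17  1.13  0.8 ] F [ 1.46 -0.07  0.24] open 0.0009868797920701807 t 3.75
```

View pics/c1.png

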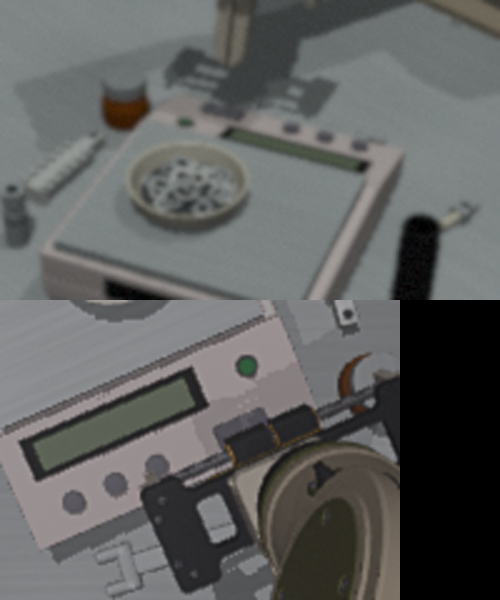

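The closed fingertips hover just in front of and above the tare key, lined up with it. The gripper body is clear of the dish and the round keys. I'll move down to about 6 mm above the key.

Request:
{"name": "arm_command", "arguments": {"xyz": [[0.25,0.05,-1.0],[0.25,0.05,-1.0],[0.2,0.05,-1.0],[0.15,0.04,-0.8],[0.13,0.04,-0.54],[0,0,0],[0,0,0],[0,0,0]], "turn": [[0,0,0],[0,0,0],[0,0,0],[0,0,0],[0,0,0],[0,0,0],[0,0,0],[0,0,0]]}}

```text
t: 4.85
tool_pos: [0.4524, -0.0573, 0.2388]
orientation: [-3.012, -0.604, -0.371]
force: [0.8, 0.4, 0.5]
opening: 0.0005
```

```bash
python3 goal.py 0
python3 - <<'E'
from h import *
p=read_camera("scene");a=cv2.resize(p["frame"][130:190,280:380],(600,360),interpolation=cv2.INTER_CUBIC)
cv2.imwrite("pics/c2.png",a[:,:,::-1])
E
```

```text
tip [ 0.4941 -0.0401  0.0583] shift cm [ 0.14  0.05 -0.53] turn [ 0.001  0.001 -0.006] n [-0.2238 -0.0918  0.9703] q [-0.3  -0.23  2.16  0.18  1.03  0.79] F [0.77 0.39 0.54] open 0.000517310734626977 t 4.85
```

View pics/c2.png

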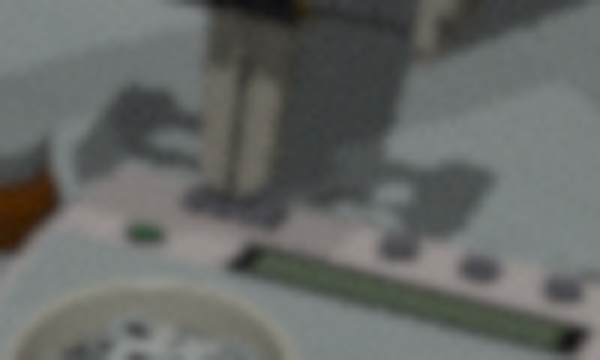

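The tips are centred over the key, around (240, 190). I'll press along the normal in small steps and watch the force.

Request:
{"name": "arm_command", "arguments": {"xyz": [[0.04,0.02,-0.19],[0.04,0.02,-0.19],[0.04,0.01,-0.19],[0.02,0.01,-0.1],[0,0,0],[0,0,0]], "turn": [[0,0,0],[0,0,0],[0,0,0],[0,0,0],[0,0,0],[0,0,0]]}}

```text
t: 5.65
tool_pos: [0.4537, -0.0566, 0.2318]
orientation: [-3.012, -0.604, -0.37]
force: [-1.4, 1.1, 3.2]
opening: 0.0006
```

Request:
{"name": "arm_command", "arguments": {"xyz": [[0.02,0.01,-0.1],[0,0,0],[0,0,0]], "turn": [[0,0,0],[0,0,0],[0,0,0]]}}

```text
t: 6.02
tool_pos: [0.4539, -0.0565, 0.2307]
orientation: [-3.012, -0.604, -0.37]
force: [-1.1, 0.8, 4.0]
opening: 0.0004
```

```bash
python3 goal.py -.004
```

```text
tip [ 0.4955 -0.0392  0.0503] shift cm [ 0.08  0.01 -0.12] turn [ 0.001  0.    -0.006] n [-0.2238 -0.0918  0.9703] q [-0.3  -0.21  2.16  0.18  1.01  0.79] F [-1.13  0.82  4.02] open 0.0003923160452757609 t 6.025
```

Request:
{"name": "arm_command", "arguments": {"xyz": [[0.01,0.01,-0.06],[0,0,0],[0,0,0]], "turn": [[0,0,0],[0,0,0],[0,0,0]]}}

```text
t: 6.4
tool_pos: [0.454, -0.0564, 0.2301]
orientation: [-3.012, -0.604, -0.37]
force: [-0.7, 0.7, 3.2]
opening: 0.0004
```

Request:
{"name": "arm_command", "arguments": {"xyz": [[0.01,0.0,-0.05],[0,0,0],[0,0,0]], "turn": [[0,0,0],[0,0,0],[0,0,0]]}}

```text
t: 6.78
tool_pos: [0.4541, -0.0564, 0.2299]
orientation: [-3.012, -0.604, -0.37]
force: [-3.8, 1.1, 8.1]
opening: 0.0006
```

The force jumped to 8 N while the tip stopped following, so the key is on its hard stop and was held there for about 0.3 s. I'll let it up along the normal and draw back.

Request:
{"name": "arm_command", "arguments": {"xyz": [[-0.05,-0.02,0.2],[-0.09,-0.04,0.4],[-0.22,-0.09,0.97],[-0.45,-0.18,1.94],[-0.9,-0.36,3.9],[-0.9,-0.36,3.9],[-0.9,-0.36,3.9],[-0.9,-0.36,3.9],[0,0,0],[0,0,0]], "turn": [[0,0,0],[0,0,0],[0,0,0],[0,0,0],[0,0,0],[0,0,0],[0,0,0],[0,0,0],[0,0,0],[0,0,0]]}}

```text
t: 8.02
tool_pos: [0.4097, -0.0741, 0.4201]
orientation: [-3.012, -0.603, -0.369]
force: [0.4, 0.3, -0.9]
opening: 0.0004
```

```bash
python3 goal.py 0
python3 - <<'E'
from h import *
p=read_camera("top")
for q in("pan","key_tare","dish","spanner","grease_jar","throttle_grip"):
    for k in spotter.masks_of(p,q)[:1]:
        v=pts(p,k["pixels"]);print(q,round(k["confidence"],2),k["pixels"].sum(),np.median(v,0).round(4))
        if q=="pan":
            v=v[abs(v[:,2]-.076)<.005];print(cv2.minAreaRect((v[:,:2]*1000).astype(np.float32)))
s=read_camera("scene")
for q in("key_tare_top","dish","pan"):
    for k in spotter.masks_of(s,q)[:1]:
        print(q,round(k["confidence"],2),k["centre"],np.median(pts(s,k["pixels"]),0).round(4))
o=np.hstack([cv2.resize(s["frame"][120:240,230:400],(425,300)),cv2.resize(p["frame"][90:310,210:440],(314,300))])
cv2.imwrite("pics/c3.png",o[:,:,::-1])
E
```

```text
tip [ 0.4511 -0.0569  0.2396] shift cm [  4.42   1.73 -18.66] turn [ 0.001 -0.001 -0.006] n [-0.2238 -0.0918  0.9703] q [-0.38 -0.51  2.03  0.17  1.45  0.79] F [ 0.36  0.31 -0.92] open 0.00044091480906721214 t 8.025
pan 0.88 8472 [0.6129 0.1022 0.0758]
((631.5523681640625, 83.44539642333984), (195.5952606201172, 225.16505432128906), 22.462141036987305)
key_tare 0.53 241 [ 0.4967 -0.0391  0.0533]
dish 0.85 2403 [0.6462 0.0619 0.0965]
spanner 0.7 431 [0.3945 0.043  0.0071]
grease_jar 0.92 635 [ 0.5299 -0.1446  0.0543]
throttle_grip 0.81 703 [0.5579 0.2472 0.0662]
key_tare_top 0.52 [163.5, 317.6] [ 0.5021 -0.04    0.0531]
dish 0.59 [194.3, 304.5] [0.6468 0.0654 0.0968]
pan 0.61 [215.9, 324.6] [0.6566 0.1171 0.0754]
```

View pics/c3.png

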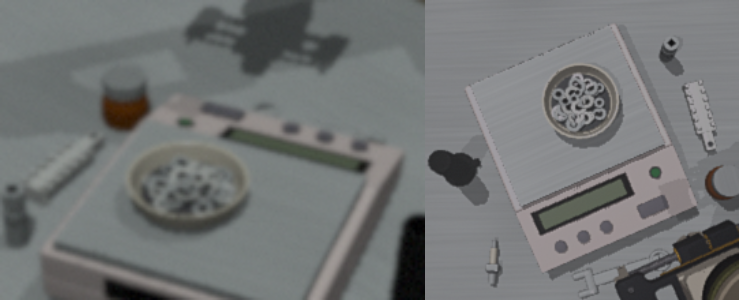

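The key is back up, and the scale, dish and parts are unmoved. The fingertips are about 19 cm off, so I'm handing in.

```bash
python3 -c "
from plant import robot
print(robot.close_job())"
```

```text
the job is handed in; nothing more can be done
None
```

I pressed the tare key right down with the closed fingertips, let it come up, and drew the hand back about 19 cm. The job was handed in at about 8 s.

- **Press:** I pushed along the key's normal. The force rose to about 4 N on the spring. It then jumped to about 9 N while the tip moved only 0.2 mm of a commanded 0.5 mm, which I took as the hard stop. I could not read the key's travel directly, so that and the registering are inferred from force and position. One reading, 3.2 N just before the stop, was below the one before it. The readings scatter by about 1 N.
- **After the press:** The tare key's top measures z 53 mm again. The pan is within 0.2 mm and 0.1° of where it was, and the dish's position is unchanged. The wrist force is near zero.
- **Surrounding parts:** The throttle grip and grease jar are within about 1.5 mm of their first readings. The spanner's last reading differs because the gripper hid part of it in that picture; the gripper did not go near it. I did not measure the footpeg, spark plug and plug socket again, but in the last picture they look to be in place.

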